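# Change over the twin inspection slides

## Robot

A 7-joint arm with a two-finger parallel gripper is mounted at the origin on the work surface. World frame = base frame: x ahead of the robot, y to its left, z up, the work surface at z = 0. Lengths are in m, angles in rad, forces in N, time in s.
With the tool pointing down it reaches from about 0.425 to 0.95 m from the base axis. Payload 4.7 kg.
Tool frame: the origin (TCP) lies between the finger pads; the fingertips stand 25 mm ahead of it and the grasp point (between the pads) lies 6 mm ahead of it; x points along the fingers, z is the direction in which the jaws open and shut, and the axes are right-handed (so a half turn about x gives the same grasp; the last joint's range is limited). The gripper opens to 85 mm and grips with 20 to 120 N. Pads are 22 mm wide; open, the fingers measure 114 mm over their backs; the gripper's body (76 mm by 85 mm) begins 54 mm behind the grasp point. The pads swing forward as they close: fully open they stand 13 mm farther back than shut.
Start: joints at [-1.313, 0.469, -0.049, 1.532, 0.024, 1.141, -0.082], TCP at [0.191, 0.647, 0.256] pointing down, gripper open.
Joint ranges: [-2.59, 2.59], [-0.33, 1.99], [-1.39, 1.29], [0.1, 2.45], [-1.04, 4.18], [0.21, 1.99], [-2.66, 2.66]. Speed limits (rad/s): [2.57, 2.57, 3.14, 3.14, 3.14, 3.14, 3.14].

## Interface

Orientations are given as a 3x3 rotation matrix whose columns are the frame's x, y, z axes.
In Python, from rig import * gives the robot as it stands. Calls block until the motion is done:
- movep(position, orientation): joint-space move of the TCP to a pose.
- move_l(position, attitude=None, feed=0.15, until_force=None): straight line of the TCP; attitude=None keeps the orientation; feed is the mean speed in m/s. With until_force (N) it stops when the force on the tool has changed by that much, and returns True; else False.
- move_joints(angles): joint-space move.
- command_gripper(opening, newtons=None): finger opening in m; newtons is the grip in N (None keeps the last); returns when the fingers have stopped.
- sleep(seconds).
- inverse_kinematics(position, orientation): joint angles nearest the present ones, or None.
- sense(): the state.
- camera(name): name is "scene" or "top" or "wrist"; returns (picture, depth): 384x512x3 uint8, red, green, blue; 384x512 float32, m along the optical axis (not along the pixel's ray), 0 where there is no reading.
- camera_params(name): a dict with "K" (3x3 intrinsics, pixels), "dist" ([k1, k2, p1, p2, k3] as OpenCV has them; the pictures are not rectified), "position" and "rotation" of the camera in the world; the wrist camera has in their place "tool_from_camera" (4x4, takes a point from camera to tool coordinates, whose origin is the TCP and whose axes are the tool frame's). Camera axes: x right, y down, z forward; pixel columns grow to the right and rows downward; lengths in m; the calibration is good to about 2 mm. A picture is of the moment at which its call begins: read the wrist's pose just before it. camera_params takes no time and is no camera call.
A pose or a line that the arm cannot do raises Unreachable and nothing moves.
- finish_job(): hands the job in, once; it reports no verdict.
The state is a dict: "time_s": time; "joint_pos": joint angles; "qd": joint speeds; "joint_efforts": joint torques, N m; "position": TCP position; "tcp_rot": TCP orientation; "wrist_force": force on the tool from outside, world axes, zero at the start; "ft_torque": the same for the moment, N m; "finger_gap": finger opening in m.
Only numpy, scipy, OpenCV 4.12 (cv2) and the standard library are available. Lean on these libraries where they do the work, as an engineer would, in place of code of your own. Each camera call takes 0.05 s, during which the arm holds its last target.

## Task

The flange on the stage has been inspected. Hook a fingertip behind the upright front lip of the tray that carries it and draw that tray all the way out to its front stop, then push the empty tray in the other lane fully home with a fingertip on the front of its lip. Do not pinch the lips, keep off the flange so that it stays seated in its pins, and leave everything else on the table where it is.

Things in the scene. Friction and masses are not known exactly. Their poses are not given: they have to be found in the camera images.
- stage: twin-slide inspection stage fixed to the table: dark base 428 mm (x) by 280 mm (y), 38 mm high with its rails; origin on the table, 10 mm front of its middle; -x is its front (robot side), +x its rear. Two lanes 130 mm apart. Side camera (112 mm high) 175 to 330 mm out on the +y side, light panel (120 mm high) 160 to 210 mm out on the -y side, both 40 to 140 mm rear of the origin; nothing over the trays
- loaded_tray (a joint): how far the black tray that carries the flange is drawn out, m: 0 fully home, 0.14 at its front stop. It slides along the stage's x, out towards -x; it starts home, in the left or the right lane. Friction about 2.5 N plus 8 N per m/s; it stays where it is left; firm stop at each end
- empty_tray (a joint): the same for the identical tray with no flange, in the other lane: it starts part or nearly all of the way out; 0 is fully home, 0.14 its front stop. Same friction.
- loaded_lip (a point): middle of the top edge of the aluminium lip at the loaded tray's front end: 100 mm long (y), 8 mm thick (x, 4 mm either side of this point), 30 mm tall. Behind it (+x) 85 mm of bare tray floor, 30 mm below this point, up to the flange; before it (-x) free air down to the rails, 40 mm below this point. Axes as the stage: +x to the rear (in), z up
- empty_lip (a point): the same point on the lip of the empty tray. Axes as the stage: +x to the rear (in), z up
- loaded_nest (a point): centre of the nest on the loaded tray's top, 121 mm behind (+x of) loaded_lip, where the flange's underside sits among four pins 6 mm thick and 10 mm tall
- loaded_lip_back: rear half (4 mm) of the loaded tray's lip, the face to hook behind; origin at the middle of its lower edge
- loaded_lip_face: front half (4 mm) of the loaded tray's lip; origin at the middle of its lower edge
- empty_lip_back: rear half (4 mm) of the empty tray's lip; origin at the middle of its lower edge
- empty_lip_face: front half (4 mm) of the empty tray's lip, the face to push on; origin at the middle of its lower edge
- flange: turned steel flange standing loose among the four pins on the loaded tray: 60 mm disc 8 mm thick with a 32 mm hub on top, 36 mm tall in all, about 0.15 kg; origin under its centre
- spare_flange: a second, identical steel flange (60 mm disc with a 32 mm hub, 36 mm tall) on the table left of the stage's front; a bystander; origin under its centre
- ring_gauge: steel ring, 48 mm across, 16 mm tall, on the table right of the stage; a bystander; origin under its centre
- driver: grey-handled screwdriver, 170 mm, lying right of the stage; a bystander; origin under its middle
- bottle: amber bottle, 64 mm across, 170 mm tall, at the left of the table; a bystander; origin under its centre
- mouse: black computer mouse, 105 x 62 x 33 mm, on its pad at the right; a bystander; origin under its centre
- mug: white mug, 80 mm across, 90 mm tall, at the left; a bystander; origin under its centre
- parts_bin: empty blue open bin, 150 x 110 x 60 mm, at the left; a bystander; origin under its centre
Things that resemble listed ones, but are neither listed nor needed, are in the scene too. What is shaped like the flange but pink or red is not meant.

How it is judged:
By the outcome, as a careful person would: the job done as asked, in the order asked, and still so for the second after the job is handed in, with the robot touching nothing.
It also fails if it takes over 50 s, if anything falls off the work surface, if the arm or the gripper's body presses on something with over 40 N, if the wrist force passes 120 N, or if a joint passes its speed limit or range.

## Working session

There is one attempt and no reset: what is moved stays moved. The work goes in short steps, each a Python script; the robot and the scene stay as the last script left them, time stands still between calls to the robot, and variables do not carry over. Pictures are saved under pics/ and viewed, and the job is handed in when it is done.

```bash
mkdir -p pics; ls; python3 - <<'E'
from rig import *
import cv2, numpy as np
s=sense(); print(s["time_s"],s["position"],s["finger_gap"]); print(s["tcp_rot"])
for n in ["scene","top","wrist"]:
    im,d=camera(n); cv2.imwrite(f"pics/{n}0.png",im[:,:,::-1]); np.save(f"pics/{n}0d.npy",d)
    p=camera_params(n); print(n,{k:np.round(v,4).tolist() for k,v in p.items()})
E
```

```text
pics
0.0 [0.1907667  0.64692471 0.2552353 ] 0.08551749729355086
[[-5.14007578e-04 -9.59167727e-01  2.82837421e-01]
 [-1.91107897e-03  2.82837884e-01  9.59165825e-01]
 [-9.99998042e-01 -4.75061465e-05 -1.97842609e-03]]
scene {'K': [[391.963, 0.0, 251.7169], [0.0, 391.963, 193.0954], [0.0, 0.0, 1.0]], 'dist': [0.0084, 0.0, 0.0, 0.0, 0.0], 'position': [1.4733, -0.7376, 1.1271], 'rotation': [[0.6326, 0.5062, -0.5861], [0.7743, -0.4297, 0.4646], [-0.0166, -0.7477, -0.6638]]}
top {'K': [[374.7958, 0.0, 262.0436], [0.0, 374.7958, 187.0006], [0.0, 0.0, 1.0]], 'dist': [0.0072, 0.0, 0.0, 0.0, 0.0], 'position': [0.3403, 0.0101, 1.2559], 'rotation': [[0.0117, -0.9816, 0.1906], [-0.9999, -0.0131, -0.0059], [0.0083, -0.1905, -0.9817]]}
wrist {'K': [[290.6999, 0.0, 259.6008], [0.0, 290.6999, 191.9804], [0.0, 0.0, 1.0]], 'dist': [0.0144, 0.0, 0.0, 0.0, 0.0], 'tool_from_camera': [[-0.0002, -0.3071, 0.9517, -0.117], [0.0002, -0.9517, -0.3071, 0.0788], [1.0, 0.0001, 0.0002, -0.0001], [0.0, 0.0, 0.0, 1.0]]}
```

View pics/top0.png

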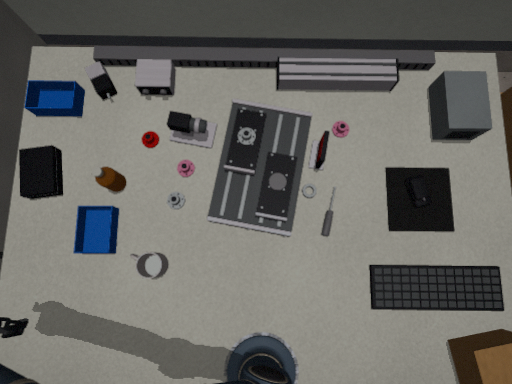

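View pics/scene0.png

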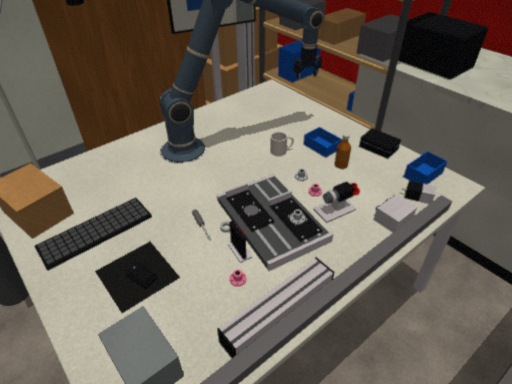

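```bash
python3 - <<'E'
import cv2
im=cv2.imread("pics/top0.png"); c=im[95:245,200:340]; cv2.imwrite("pics/top0c.png",cv2.resize(c,None,fx=4,fy=4,interpolation=cv2.INTER_CUBIC))
im=cv2.imread("pics/scene0.png"); c=im[160:280,190:350]; cv2.imwrite("pics/scene0c.png",cv2.resize(c,None,fx=5,fy=5,interpolation=cv2.INTER_CUBIC))
E
```

```text
(no output)
```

View pics/top0c.png

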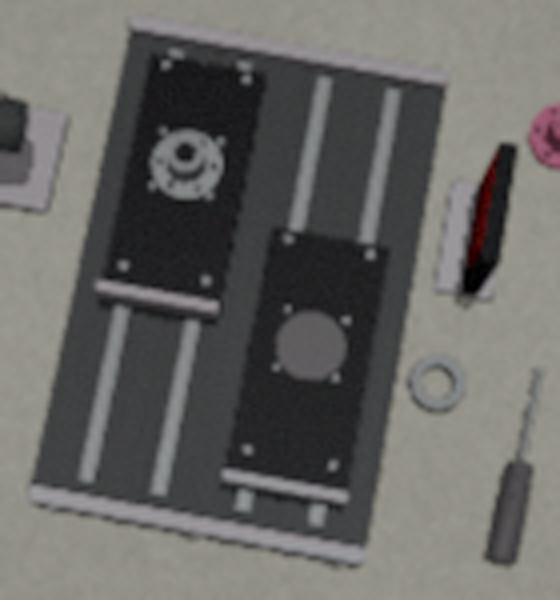

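View pics/scene0c.png

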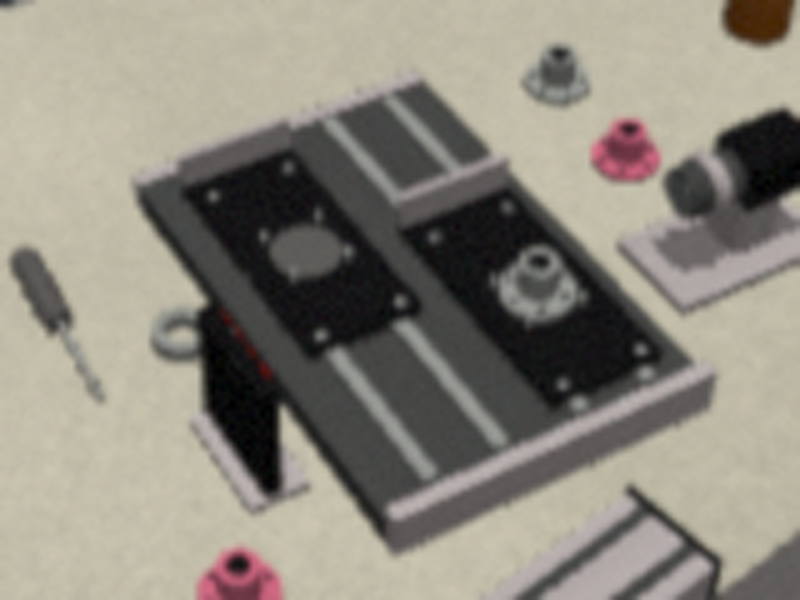

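```bash
cat > h.py <<'E'
import numpy as np, cv2
from rig import *
def ray(p,uv,R,t):
    u=cv2.undistortPoints(np.array(uv,float).reshape(-1,1,2),p["K"],np.array(p["dist"])).reshape(-1,2)
    d=np.c_[u,np.ones(len(u))]@np.array(R).T
    return np.array(t),d
def at_z(p,uv,z,R=None,t=None):
    if R is None: R,t=p["rotation"],p["position"]
    o,d=ray(p,uv,R,t)
    return o+d*((z-o[2])/d[:,2])[:,None]
def wristpose(p,s):
    T=np.eye(4);T[:3,:3]=s["tcp_rot"];T[:3,3]=s["position"]
    return T@np.array(p["tool_from_camera"])
E
python3 - <<'E'
from h import *
p=camera_params("top")
cr=np.array([[96,285],[218,303],[222,474],[348,494],[131,22],[445,80],[33,490],[362,556],[311,346],[186,164]],float)
uv=(cr+.5)/4-.5+[200,95]
z=[.078]*4+[.04]*4+[.048,.085]
for a,b,zz in zip(cr,uv,z): print(a,np.round(at_z(p,[b],zz)[0],4))
d=np.load("pics/top0d.npy")
def dep(u,v):
    o,r=ray(p,[(u,v)],p["rotation"],p["position"]); return o+r[0]*d[int(round(v)),int(round(u))]
for u,v in uv: print(np.round(dep(u,v),4))
for c in [(160,296),(286,485),(200,240),(100,405)]:
    u,v=(np.array(c)+.5)/4-.5+[200,95]; print(c,np.round(dep(u,v),4))
E
```

```text
[ 96. 285.] [0.6369 0.1281 0.078 ]
[218. 303.] [0.6233 0.0293 0.078 ]
[222. 474.] [0.4847 0.0239 0.078 ]
[348. 494.] [ 0.4701 -0.0756  0.078 ]
[131.  22.] [0.8809 0.109  0.04  ]
[445.  80.] [ 0.8319 -0.162   0.04  ]
[ 33. 490.] [0.4743 0.1777 0.04  ]
[362. 556.] [ 0.4243 -0.0896  0.04  ]
[311. 346.] [ 0.5952 -0.0474  0.048 ]
[186. 164.] [0.7379 0.0571 0.085 ]
[0.6375 0.1283 0.0756]
[0.6307 0.0298 0.0472]
[0.4907 0.0245 0.0292]
[ 0.4754 -0.0791  0.0301]
[0.898  0.1121 0.0014]
[ 0.8314 -0.1618  0.0412]
[0.475  0.1785 0.034 ]
[ 0.4244 -0.0898  0.0385]
[ 0.5958 -0.0475  0.0452]
[0.7375 0.0571 0.0863]
(160, 296) [0.6286 0.0762 0.0777]
(286, 485) [ 0.4767 -0.0267  0.0768]
(200, 240) [0.6845 0.0456 0.0474]
(100, 405) [0.5453 0.1256 0.0386]
```

```bash
cat >> h.py <<'E'
def Rt(yaw):
    xs=np.array([np.cos(yaw),np.sin(yaw),0]); ys=np.array([-np.sin(yaw),np.cos(yaw),0])
    return np.c_[[0,0,-1],-xs,ys]
E
python3 - <<'E'
from h import *
R=Rt(np.radians(-10))
for P in [(.52,.03,.32),(.65,.08,.1),(.65,.08,.04),(.5,.1,.04),(.44,-.03,.05),(.6,-.05,.05)]:
    q=inverse_kinematics(P,R); print(P,None if q is None else np.round(q,2))
movep((.52,.03,.32),R)
command_gripper(0.0,20)
s=sense(); print(s["time_s"],s["position"],s["finger_gap"],s["wrist_force"])
im,d=camera("wrist"); cv2.imwrite("pics/w1.png",im[:,:,::-1]); np.save("pics/w1d.npy",d)
T=wristpose(camera_params("wrist"),s); np.save("pics/w1T.npy",T)
cv2.imwrite("pics/w1c.png",cv2.resize(im[60:360,120:400,::-1],None,fx=2,fy=2,interpolation=cv2.INTER_CUBIC))
E
```

```text
(0.52, 0.03, 0.32) [-0.57  0.16  0.49  1.83 -0.08  1.16  1.35]
(0.65, 0.08, 0.1) [-0.33  0.6   0.2   1.73 -0.15  0.83  1.34]
(0.65, 0.08, 0.04) [-0.29  0.68  0.14  1.75 -0.14  0.72  1.32]
(0.5, 0.1, 0.04) [-0.38  0.51  0.13  2.1  -0.12  0.54  1.23]
(0.44, -0.03, 0.05) [-0.33  0.44  0.37  2.26 -0.33  0.49  1.7 ]
(0.6, -0.05, 0.05) [-0.22  0.61  0.31  1.89 -0.28  0.68  1.66]
3.4083 [0.5200082  0.02998621 0.32003235] -0.00014693636040176376 [0.06189147 0.14352171 0.67695998]
```

View pics/w1.png

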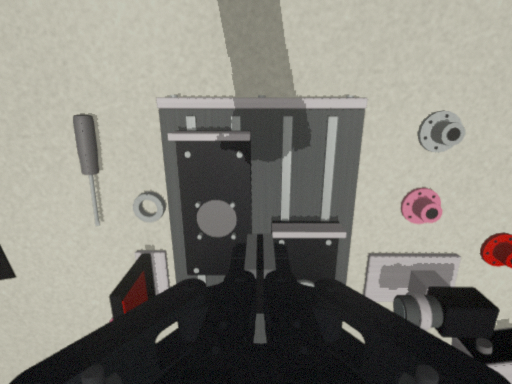

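View pics/w1c.png

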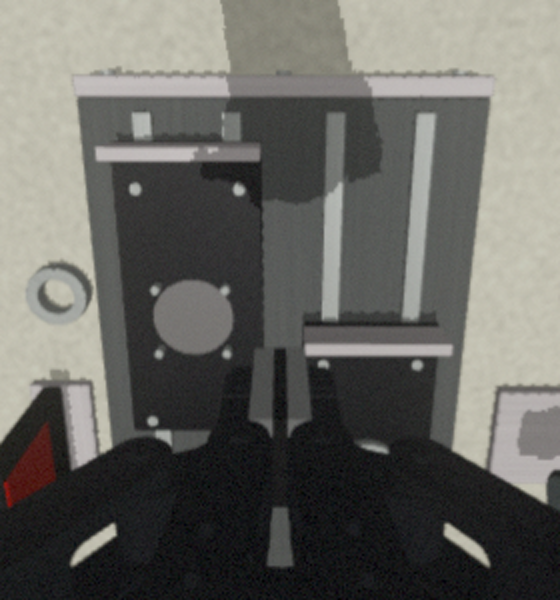

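```bash
cat > m.py <<'E'
from h import *
p=camera_params("wrist"); T=np.load("pics/w1T.npy")
def W(cr,z):
    uv=(np.array(cr,float)+.5)/2-.5+[120,60]
    return at_z(p,uv,z,T[:3,:3],T[:3,3])
d=np.load("pics/w1d.npy")
def D(c):
    u,v=(np.array(c)+.5)/2-.5+[120,60]; o,r=ray(p,[(u,v)],T[:3,:3],T[:3,3]); return o+r[0]*d[int(round(v)),int(round(u))]
E
python3 - <<'E'
from m import *
L=W([[305,344],[453,344],[453,356],[305,356]],.078)
E_=W([[96,146],[260,145],[260,160],[96,161]],.078)
F=W([[74,77],[493,77]],.038)
N=W([[193,317]],.048)
for a in (L,E_,F): print(np.round(a,4), np.degrees(np.arctan2(-(a[1]-a[0])[0],(a[1]-a[0])[1])))
print(L.mean(0),E_.mean(0),N)
for c in [(380,350),(175,153),(400,200),(420,380)]: print(np.round(D(c),4))
# lip strip in depth: row profile
for col in (330,400,440): print([round(float(D((col,r))[2]),3) for r in range(336,364,2)])
for col in (120,180,240): print([round(float(D((col,r))[2]),3) for r in range(138,170,2)])
E
```

```text
[[0.6154 0.0307 0.078 ]
 [0.6328 0.1295 0.078 ]
 [0.6418 0.1287 0.078 ]
 [0.6243 0.0292 0.078 ]] -9.958275819002223
[[ 0.4627 -0.0732  0.078 ]
 [ 0.4793  0.025   0.078 ]
 [ 0.4882  0.0234  0.078 ]
 [ 0.4714 -0.0757  0.078 ]] -9.592811191343817
[[ 0.4197 -0.0883  0.038 ]
 [ 0.4671  0.1804  0.038 ]] -9.996625464626417
[0.6285663  0.07950842 0.078     ] [ 0.47540894 -0.02511339  0.078     ] [[ 0.59457182 -0.04682448  0.048     ]]
[0.6289 0.0803 0.0776]
[ 0.4752 -0.0273  0.0763]
[0.5394 0.1134 0.0297]
[0.6734 0.1096 0.0492]
[0.068, 0.07, 0.073, 0.076, 0.078, 0.077, 0.077, 0.076, 0.078, 0.078, 0.047, 0.047, 0.046, 0.048]
[0.063, 0.067, 0.071, 0.072, 0.077, 0.078, 0.077, 0.077, 0.077, 0.078, 0.047, 0.048, 0.048, 0.047]
[0.064, 0.066, 0.071, 0.072, 0.077, 0.077, 0.076, 0.078, 0.078, 0.077, 0.029, 0.029, 0.029, 0.03]
[0.03, 0.045, 0.055, 0.068, 0.078, 0.077, 0.078, 0.077, 0.077, 0.077, 0.077, 0.048, 0.047, 0.047, 0.048, 0.048]
[0.029, 0.043, 0.055, 0.067, 0.078, 0.076, 0.079, 0.078, 0.077, 0.078, 0.077, 0.047, 0.047, 0.048, 0.047, 0.047]
[0.033, 0.042, 0.055, 0.067, 0.075, 0.077, 0.077, 0.077, 0.078, 0.076, 0.077, 0.048, 0.047, 0.047, 0.047, 0.047]
```

The left-lane tray carries the steel flange (wrist px ~(305,285), mostly hidden by the gripper). The same tray shows in top view at (246,134), seated among its pins. The right-lane tray has only the flat grey nest disc at (216,218). So the loaded lip is the bright strip at wrist px (273–347, 235), and the empty lip is the one at (168–250, 136). The pink and red flange shapes on the table, and the spare at (440,132), are not the ones meant.

```bash
cat >> h.py <<'E'
yaw=np.radians(-9.95); xs=np.array([np.cos(yaw),np.sin(yaw),0]); ys=np.array([-np.sin(yaw),np.cos(yaw),0])
LL=np.array([.6287,.0797,0]); EL=np.array([.4755,-.0257,0]); Z=np.array([0,0,1.])
def st(tag):
    s=sense(); print(tag,round(s["time_s"],2),np.round(s["position"],4),"F",np.round([s["wrist_force"]@xs,s["wrist_force"]@ys,s["wrist_force"][2]],1),"rel xs",round(float((s["position"]-LL)@xs),4),round(float((s["position"]-EL)@xs),4)); return s
E
python3 - <<'E'
from h import *
R=Rt(yaw)
P=LL+xs*.030
movep(P+Z*.16,R); st("above")
r=move_l(P+Z*.082,feed=.06,until_force=5); s=st(f"down {r}")
if not r:
    r=move_l(P-xs*.03+Z*.082,feed=.02,until_force=1.5); st(f"contact {r}")
im,d=camera("wrist"); cv2.imwrite("pics/w2.png",im[:,:,::-1])
im,d=camera("scene"); cv2.imwrite("pics/s2.png",cv2.resize(im[130:290,190:370,::-1],None,fx=4,fy=4,interpolation=cv2.INTER_CUBIC))
E
```

```text
above 4.33 [0.6584 0.0739 0.161 ] F [0.2 0.2 0.4] rel xs 0.0303 0.1629
down False 5.78 [0.6586 0.0745 0.0825] F [0.3 0.3 0.4] rel xs 0.0303 0.163
contact True 6.64 [0.6425 0.0773 0.0817] F [1.  0.1 0.5] rel xs 0.014 0.1467
```

View pics/w2.png

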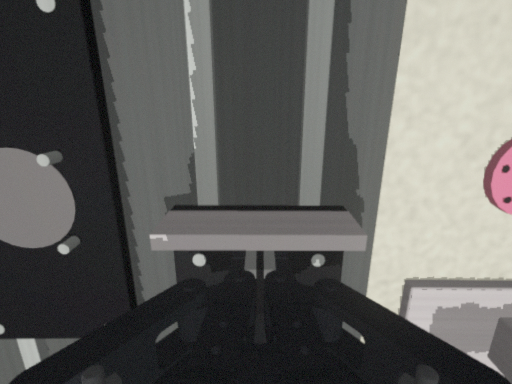

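View pics/s2.png

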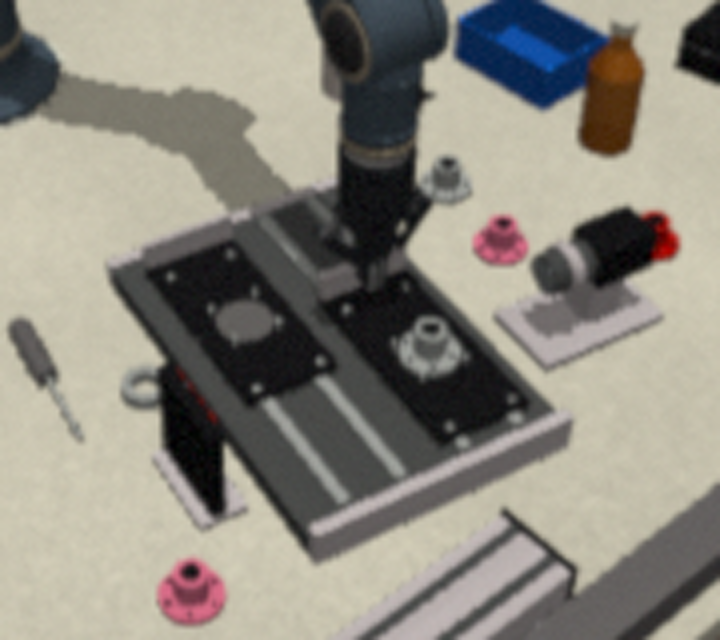

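The wrist picture shows the closed fingertips at (260,255), just behind the loaded lip strip (152–365, 242). In the scene picture the flange at (432,345) is well clear of them. Contact came where expected, so I'm pulling now.

```bash
python3 - <<'E'
from h import *
C=LL+xs*.0145+Z*.082
r=move_l(C-xs*.130,feed=.05,until_force=15); st(f"pull {r}")
r=move_l(C-xs*.155,feed=.015,until_force=8); st(f"stop {r}")
sleep(.2); st("hold")
im,d=camera("top"); cv2.imwrite("pics/t3.png",cv2.resize(im[85:255,180:350,::-1],None,fx=3.5,fy=3.5,interpolation=cv2.INTER_CUBIC))
E
```

```text
pull False 9.48 [0.5149 0.0996 0.082 ] F [ 2.2 -1.  -1.3] rel xs -0.1155 0.0172
stop True 10.38 [0.5056 0.1013 0.0822] F [-0.4  0.3  1.2] rel xs -0.125 0.0077
hold 10.57 [0.5056 0.1011 0.0818] F [0.6 0.2 0.1] rel xs -0.1249 0.0078
```

View pics/t3.png

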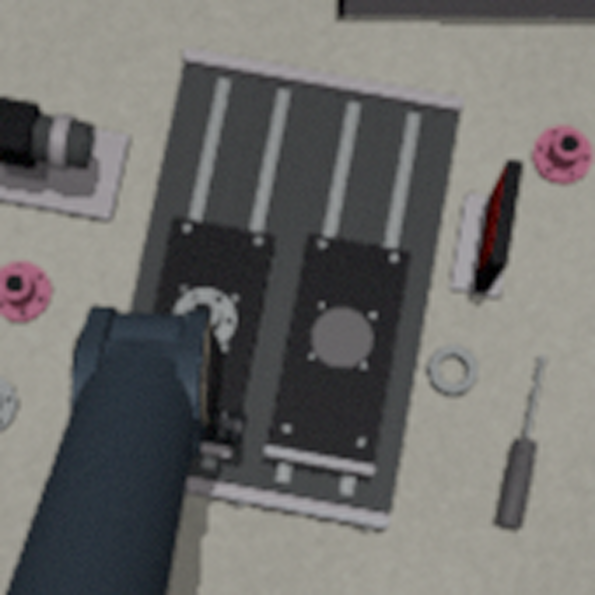

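```bash
python3 - <<'E'
from h import *
p0=sense()["position"]
r=move_l(p0-xs*.012,feed=.01,until_force=14); st(f"press {r}")
sleep(.15); st("hold")
p0=sense()["position"]
r=move_l(p0+xs*.014,feed=.03); s=st("back")
move_l(s["position"]+Z*.12,feed=.1); s=st("up")
im,d=camera("wrist"); cv2.imwrite("pics/w4.png",im[:,:,::-1]); np.save("pics/w4d.npy",d); np.save("pics/w4T.npy",wristpose(camera_params("wrist"),s))
E
```

```text
press True 11.32 [0.5054 0.1011 0.0826] F [ 0.7  0.8 -0.4] rel xs -0.1251 0.0076
hold 11.47 [0.5054 0.1011 0.0824] F [1.3 0.4 2. ] rel xs -0.1251 0.0076
back 12.1 [0.5191 0.0986 0.0823] F [-0.2  0.7  0.4] rel xs -0.1112 0.0215
up 13.45 [0.5187 0.0985 0.2016] F [ 0.3 -0.7 -0.8] rel xs -0.1116 0.021
```

View pics/w4.png

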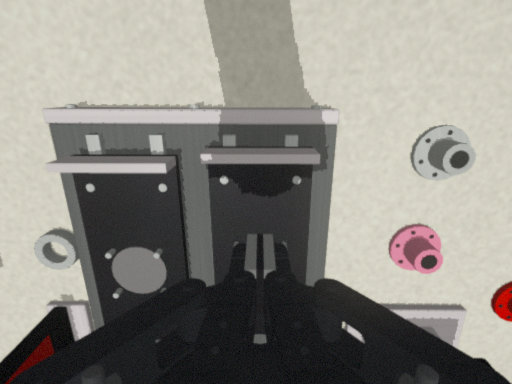

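```bash
python3 - <<'E'
from h import *
R=Rt(yaw)
P=EL-xs*.030
print(np.round(inverse_kinematics(P+Z*.081,R),2))
movep(P+Z*.17,R); st("above")
r=move_l(P+Z*.081,feed=.06,until_force=5); s=st(f"down {r}")
if not r:
    r=move_l(P+xs*.03+Z*.081,feed=.02,until_force=1.5); st(f"contact {r}")
im,d=camera("wrist"); cv2.imwrite("pics/w5.png",im[:,:,::-1])
E
```

```text
[-0.45  0.39  0.49  2.24 -0.33  0.58  1.69]
above 14.12 [ 0.446  -0.0207  0.17  ] F [ 0.3  0.6 -0. ] rel xs -0.1626 -0.0299
down False 15.76 [ 0.4462 -0.0205  0.0813] F [ 0.8  0.1 -0.9] rel xs -0.1625 -0.0298
contact True 16.62 [ 0.4612 -0.0232  0.0807] F [ 0.4 -0.4  0. ] rel xs -0.1472 -0.0145
```

View pics/w5.png

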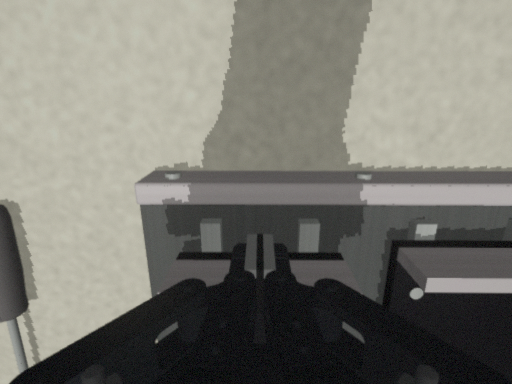

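The fingertips at (260,240) sit in front of the empty lip (165–355, 268), centred on its lane. I'm pushing it home.

```bash
python3 - <<'E'
from h import *
C=EL-xs*.0148+Z*.081
r=move_l(C+xs*.122,feed=.05,until_force=15); st(f"push {r}")
r=move_l(C+xs*.148,feed=.015,until_force=8); st(f"stop {r}")
p0=sense()["position"]
r=move_l(p0+xs*.012,feed=.01,until_force=14); st(f"press {r}")
p0=sense()["position"]
move_l(p0-xs*.02,feed=.04); s=st("back")
move_l(s["position"]+Z*.2,feed=.12); 
movep(np.array([.52,.03,.32]),Rt(yaw)); s=st("view")
im,d=camera("wrist"); cv2.imwrite("pics/w6.png",im[:,:,::-1]); np.save("pics/w6d.npy",d); np.save("pics/w6T.npy",wristpose(camera_params("wrist"),s))
cv2.imwrite("pics/w6c.png",cv2.resize(im[60:360,120:400,::-1],None,fx=2,fy=2,interpolation=cv2.INTER_CUBIC))
im,d=camera("top"); cv2.imwrite("pics/t6.png",im[:,:,::-1])
im,d=camera("scene"); cv2.imwrite("pics/s6.png",cv2.resize(im[130:290,190:370,::-1],None,fx=4,fy=4,interpolation=cv2.INTER_CUBIC))
E
```

```text
push False 19.27 [ 0.5812 -0.0442  0.0811] F [-2.2 -0.6 -1. ] rel xs -0.0254 0.1073
stop True 20.17 [ 0.5906 -0.046   0.0805] F [-0.  -0.3 -0.7] rel xs -0.0158 0.1169
press True 20.93 [ 0.5908 -0.0463  0.0791] F [-0.1 -0.3  0.2] rel xs -0.0156 0.1171
back 21.57 [ 0.5712 -0.0427  0.0793] F [-0.1 -0.6  0.1] rel xs -0.0355 0.0972
view 23.86 [0.5197 0.0306 0.3201] F [ 0.8 -0.7 -0. ] rel xs -0.0988 0.0339
```

View pics/w6c.png

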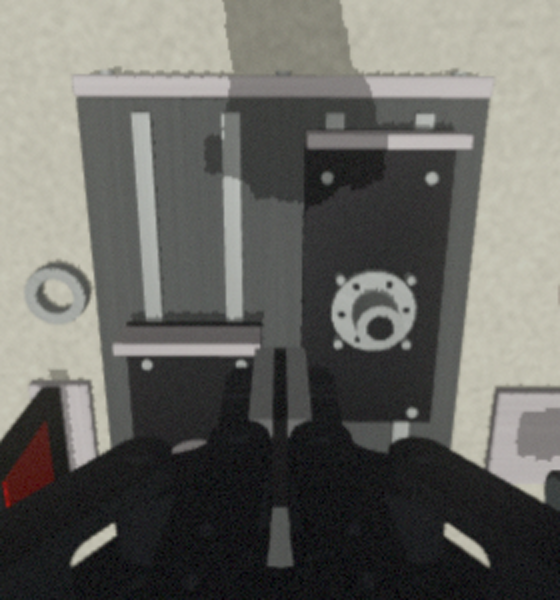

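View pics/s6.png

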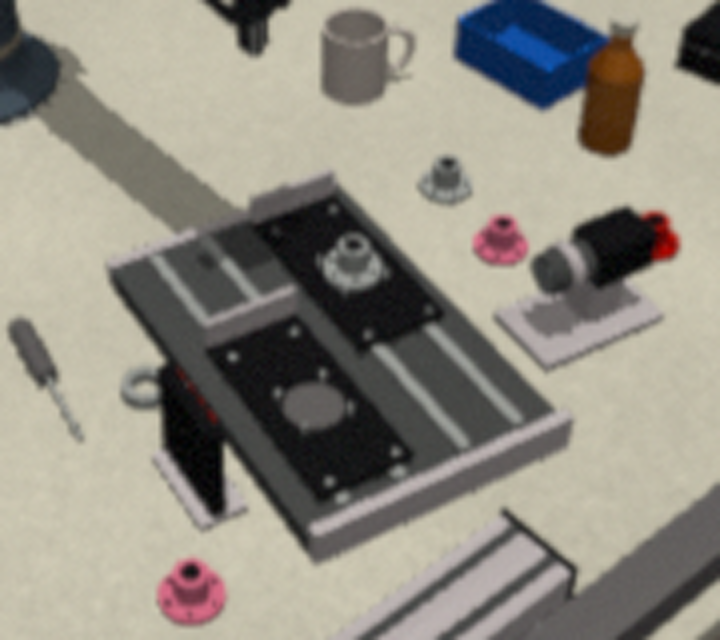

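View pics/t6.png

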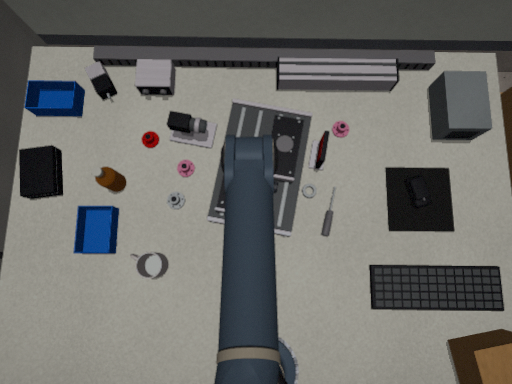

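```bash
python3 - <<'E'
from m import *
T[:]=np.load("pics/w6T.npy")
L=W([[307,134],[473,134],[473,149],[307,149]],.078).mean(0); E_=W([[113,344],[260,344],[260,356],[113,356]],.078).mean(0); F=W([[373,310]],.056)[0]
print("loaded lip xs travel",(L-LL)@xs,"empty rel home",(E_-LL)@xs, "flange-lip",(F-L)@xs,(F-L)@ys)
finish_job(); st("end")
E
```

```text
loaded lip xs travel -0.14011798623475713 empty rel home -0.0002680214009226178 flange-lip 0.11932759115723307 -0.0007434211159911013
the job is handed in; nothing more can be done
the job is handed in; nothing more can be done
```

The job is done and handed in at about 24 s of the 50 s allowed. I hooked the closed fingertips behind the left-lane lip, the tray carrying the steel flange, and drew that tray out to its front stop. Then I pushed the empty right-lane tray home with the fingertips on the front of its lip.

- **Loaded tray:** the final wrist picture puts its travel at 140.1 mm. It did not move when pressed again with a 14 N limit at the front stop.
- **Empty tray:** its lip is within 0.3 mm of the home position. It too did not move when pressed again at its stop.
- **Flange:** it still looks seated among its pins. Its centre measures 119 mm behind the lip (nominal 121 mm) and 0.7 mm sideways, which is within calibration error.
- **Other objects:** all the bystanders look unmoved in the last pictures, and the gripper was raised clear of everything before I handed in.

No checks failed or disagreed.

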